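Needle tubes back into their colour-marked grooves

TASK

The four needle tubes are all lying in the wrong grooves of the two racks. Rearrange them so that every tube rests in the groove whose plate has the colour of its cap, cap end towards the plate; the empty white-plated groove is there to park one on the way. Never put or drop a tube on the table, where it would roll, and leave the dish of screws alone.

Things in the scene. Friction and masses are not known exactly. Their poses are not given: they have to be found in the camera images.
- tube_red: grey rigid tube, red cap, 64 mm long: body 18 mm diameter and 50 mm long, cap 20.4 mm diameter and 14 mm long, about 30 g. Starts lying level in a groove, axis 37 mm above the table, cap towards the plate. Origin: centre of the foot (capless end face); z from foot to cap, middle of the plain body at z 25 mm; any turn about z.
- tube_blue: grey rigid tube, blue cap, 64 mm long: body 18 mm diameter and 50 mm long, cap 20.4 mm diameter and 14 mm long, about 30 g. Starts lying level in a groove, axis 37 mm above the table, cap towards the plate. Origin: centre of the foot (capless end face); z from foot to cap, middle of the plain body at z 25 mm; any turn about z.
- tube_green: grey rigid tube, green cap, 64 mm long: body 18 mm diameter and 50 mm long, cap 20.4 mm diameter and 14 mm long, about 30 g. Starts lying level in a groove, axis 37 mm above the table, cap towards the plate. Origin: centre of the foot (capless end face); z from foot to cap, middle of the plain body at z 25 mm; any turn about z.
- tube_yellow: grey rigid tube, yellow cap, 64 mm long: body 18 mm diameter and 50 mm long, cap 20.4 mm diameter and 14 mm long, about 30 g. Starts lying level in a groove, axis 37 mm above the table, cap towards the plate. Origin: centre of the foot (capless end face); z from foot to cap, middle of the plain body at z 25 mm; any turn about z.
- plate_red: red plate, 30 x 16 x 3 mm, fixed at one end of a groove of the dark two-groove rack. Origin: centre of its underside, 13 mm above the table; x runs along the groove away from the plate, y across, z up. A tube lying right in this groove has its foot at x +78 mm, cap end at x +14 mm, axis at y 0 and z +24 mm. Grooves are 55 mm apart: V notches in two ribs 3 mm thick, at x +35 and +71 mm, up to z +17 mm.
- plate_blue: blue plate, 30 x 16 x 3 mm, fixed at one end of a groove of the dark two-groove rack. Origin: centre of its underside, 13 mm above the table; x runs along the groove away from the plate, y across, z up. A tube lying right in this groove has its foot at x +78 mm, cap end at x +14 mm, axis at y 0 and z +24 mm. Grooves are 55 mm apart: V notches in two ribs 3 mm thick, at x +35 and +71 mm, up to z +17 mm.
- plate_green: green plate, 30 x 16 x 3 mm, fixed at one end of a groove of the dark three-groove rack. Origin: centre of its underside, 13 mm above the table; x runs along the groove away from the plate, y across, z up. A tube lying right in this groove has its foot at x +78 mm, cap end at x +14 mm, axis at y 0 and z +24 mm. Grooves are 55 mm apart: V notches in two ribs 3 mm thick, at x +35 and +71 mm, up to z +17 mm.
- plate_yellow: yellow plate, 30 x 16 x 3 mm, fixed at one end of a groove of the dark three-groove rack. Origin: centre of its underside, 13 mm above the table; x runs along the groove away from the plate, y across, z up. A tube lying right in this groove has its foot at x +78 mm, cap end at x +14 mm, axis at y 0 and z +24 mm. Grooves are 55 mm apart: V notches in two ribs 3 mm thick, at x +35 and +71 mm, up to z +17 mm.
- plate_white: white plate, 30 x 16 x 3 mm, fixed at one end of a groove of the dark three-groove rack. Origin: centre of its underside, 13 mm above the table; x runs along the groove away from the plate, y across, z up. A tube lying right in this groove has its foot at x +78 mm, cap end at x +14 mm, axis at y 0 and z +24 mm. Empty at the start, for parking.
- dish: small round aluminium dish of tiny screws, 55 mm wide, 13 mm high, loose on the table to the right of the racks. Origin: centre of its underside. To be left alone.
Mind the look-alikes: they are no part of the job. Leave any orange look-alike of the tube_yellow alone.

How it is judged:
By the outcome, as a careful person would: the job done as asked, in the order asked, and still so for the second after the job is handed in, with the robot touching nothing.
It also fails if it takes over 99 s, if anything falls off the work surface, if the arm or the gripper's body presses on something with over 40 N, if the wrist force passes 120 N, or if a joint passes its speed limit or range.

ROBOT

A 6-joint arm with a two-finger parallel gripper is mounted at the origin on a cart in front of the work surface, level with it; the furniture and walls round the work are solid. World frame = base frame: x ahead of the robot, y to its left, z up, the work surface at z = 0. Lengths are in m, angles in rad, forces in N, time in s.
With the tool pointing down it reaches from about 0.425 to 1.125 m from the base axis. Payload 14.9 kg.
Tool frame: the origin (TCP) lies on the centre line of the jaws, within the pads' length; the fingertips stand r.finger_overhang ahead of it and the grasp point (between the pads) lies 8 mm behind it (r.finger_overhang is the distance from the TCP to the fingertips, in m); z points along the fingers, y is the direction in which the jaws open and shut (so a half turn about z gives the same grasp; the last joint's range is limited). The gripper opens to 91 mm and grips with 3 to 60 N. Pads are 32 mm wide; open, the fingers measure 118 mm over their backs; the gripper's body (76 mm by 178 mm) begins 60 mm behind the grasp point.
Start: joints at [-1.371, 0.379, 1.734, -0, 1.028, -0.033], TCP at [0.161, -0.681, 0.225] pointing down, gripper open.
Joint ranges: [-2.77, 2.77], [-0.74, 2.19], [0, 2.66], [-1.06, 4.2], [0.31, 2.87], [-3.08, 3.08]. Speed limits (rad/s): [1.89, 1.89, 2.39, 3.14, 3.14, 3.14].

INTERFACE

Orientations are given as a rotation vector (axis times angle).
In Python, from station import r gives the robot as it stands. The module is installed in compiled form; this text tells all that it offers.
- The arm moves only by the tool servo_tool, never from a script. Its argument "plan" is one flat list of numbers, 7 for each row, row after row: the opening, from 0 (shut) to 1 (fully open), then the shift along the tool's x, y, z in units of 60 mm (1.0 is 60 mm), then the turn, a rotation vector about the tool's x, y, z in units of 10 degrees (1.0 is 10 degrees). In form: [hand, x, y, z, wx, wy, wz, hand, x, y, z, wx, wy, wz, ...]. A call has exactly 8 rows; each row shifts and turns the pose as measured when the row begins, along the tool's axes as they then stand; what a row does not reach is not made up. A row lasts 1/8 s, in which the tool goes at most 62.5 mm and 10.7 degrees, less where a joint would pass 70% of its speed; a pose out of reach is approached as far as the arm can. A call is refused whole if a number of a shift passes 1 or a number of a turn 1, either way. A call with a gripper value outside its range is refused whole. The fingers move at their own pace and stop on an object; the grip force is fixed at half the most. Time passes only in rows, so rows that do not move let the fingers close, or fill a call up. It gives the time, the measured TCP pose, the force and the opening at its end, in the units of the state.
- r.get_obs(): the state, without advancing time (a new reading comes with each control period).
- r.capture(name): name is "scene" or "top" or "wrist"; returns a dict with "image" (480x640x3 uint8, red, green, blue), "depth" (480x640 float32, m along the optical axis (not along the pixel's ray), 0 where there is no reading), "camera_matrix" (3x3 intrinsics, pixels), "T" (4x4, takes a point from camera to world coordinates). Camera axes: x right, y down, z forward; pixel columns grow to the right and rows downward; lengths in m; the calibration is good to about 2 mm. The wrist camera is an equidistant fisheye: a pixel r from the principal point sees the ray r / f radians off the axis. A picture is of the moment at which its call begins.
- r.hand_in(): hands the job in, once; it reports no verdict.
The state is a dict: "t": time; "joint_pos": joint angles; "joint_vel": joint speeds; "joint_efforts": joint torques, N m; "position": TCP position; "eef_rot": TCP orientation; "ft_force": force on the tool from outside, world axes, zero at the start; "moment": the same for the moment, N m; "gripper_width": finger opening in m.
Only numpy, scipy, OpenCV 4.12 (cv2) and the standard library are available. Lean on these libraries where they do the work, as an engineer would, in place of code of your own. Each camera call takes 0.05 s, during which the arm holds its last target. There are 200 camera calls.

## Working session

There is one attempt and no reset: what is moved stays moved. The work goes in short steps, Python scripts to look and compute and a tool call to move; the robot and the scene stay as the last step left them, time stands still between calls to the robot, and variables do not carry over. Pictures are saved under pics/ and viewed, about 12 in all and at most 16, crops included, and the job is handed in when it is done.

Besides the shell and the picture viewer there is one more tool, called after "Emit:" in YAML: its name, and indented under it one key for each argument. servo_tool: Moves the arm, as the interface text tells. Its arguments: {"type":"object","properties":{"plan":{"type":"array","items":{"type":"number"}}},"required":["plan"]}

```bash
mkdir -p pics; python3 - <<'E'
from station import r
import cv2,numpy as np,pickle
for n in("scene","top"):
    c=r.capture(n); cv2.imwrite(f"pics/{n}0.png",c["image"][:,:,::-1]); pickle.dump(c,open(f"{n}0.pkl","wb"))
    print(n,c["camera_matrix"].round(1).tolist(),c["T"].round(3).tolist())
o=r.get_obs(); print({k:np.round(v,3).tolist() for k,v in o.items()}, r.finger_overhang)
E
```

```text
scene [[450.6, 0.0, 315.8], [0.0, 450.6, 230.1], [0.0, 0.0, 1.0]] [[0.614, -0.475, 0.63, -0.01], [-0.79, -0.365, 0.493, -0.353], [-0.004, -0.801, -0.599, 0.585], [0.0, 0.0, 0.0, 1.0]]
top [[526.4, 0.0, 319.7], [0.0, 526.4, 242.3], [0.0, 0.0, 1.0]] [[-0.019, -0.994, 0.106, 0.437], [-1.0, 0.018, -0.01, 0.076], [0.008, -0.106, -0.994, 0.919], [0.0, 0.0, 0.0, 1.0]]
{'t': 0.1, 'joint_pos': [-1.371, 0.379, 1.735, -0.0, 1.029, -0.033], 'joint_vel': [-0.001, -0.001, -0.0, 0.001, -0.0, -0.0], 'joint_efforts': [-0.001, -76.503, -43.529, 0.065, 0.04, -0.0], 'position': [0.161, -0.681, 0.224], 'eef_rot': [-3.119, -0.365, 0.0], 'ft_force': [-0.336, 0.471, 0.08], 'moment': [0.002, -0.017, 0.032], 'gripper_width': 0.091} 0.011
```

View pics/top0.png

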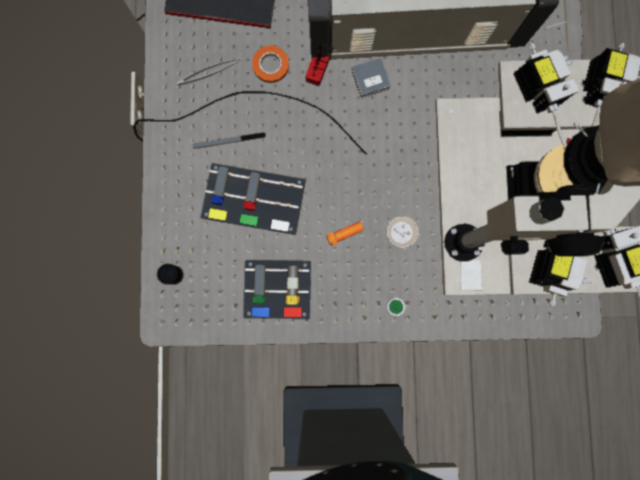

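View pics/scene0.png

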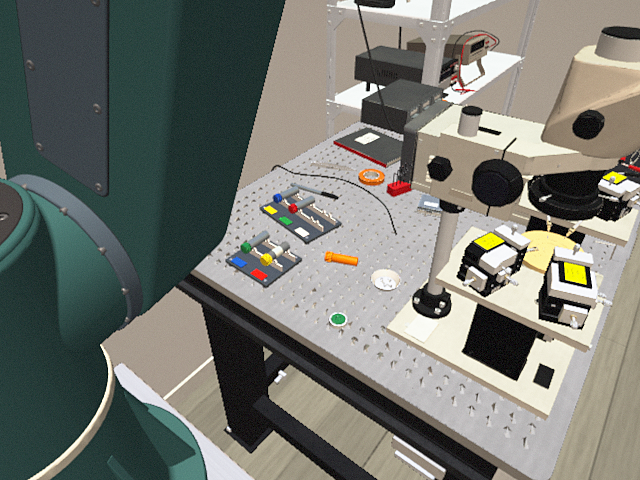

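```bash
cat > h.py <<'E'
import cv2,numpy as np,pickle
def ray(c,px,z):
    K,T=c["camera_matrix"],c["T"]; d=T[:3,:3]@np.linalg.inv(K)@[px[0],px[1],1.]
    return T[:3,3]+d*(z-T[2,3])/d[2]
def cloud(c):
    K,T=c["camera_matrix"],c["T"]; v,u=np.mgrid[:480,:640]; D=c["depth"]
    P=np.stack([(u-K[0,2])/K[0,0]*D,(v-K[1,2])/K[1,1]*D,D],-1)
    return P@T[:3,:3].T+T[:3,3]
H={"red":[(0,7),(173,180)],"yellow":[(24,33)],"green":[(45,85)],"blue":[(100,130)],}
def blobs(img,col,amin=25):
    h=cv2.cvtColor(img,cv2.COLOR_RGB2HSV); m=np.zeros(h.shape[:2],np.uint8)
    if col=="white": m=((h[...,1]<40)&(h[...,2]>190)).astype(np.uint8)
    else:
        for a,b in H[col]: m|=((h[...,0]>=a)&(h[...,0]<=b)&(h[...,1]>130)&(h[...,2]>60)).astype(np.uint8)
    n,l,s,ct=cv2.connectedComponentsWithStats(m)
    return [(ct[i].round(1),s[i].tolist()) for i in range(1,n) if s[i,4]>=amin]
E
python3 - <<'E'
from h import *
c=pickle.load(open("top0.pkl","rb")); s=pickle.load(open("scene0.pkl","rb"))
for col in["red","yellow","green","blue","white"]:
    for ct,st in blobs(c["image"],col):
        if 190<ct[0]<330 and 150<ct[1]<330: print(col,ct,st,ray(c,ct,.016).round(4)[:2],ray(c,ct,.045).round(4)[:2])
P=cloud(c); Q=cloud(s)
ok=c["depth"]>0
for x0 in np.arange(.25,.6,.05):
    row=[]
    for y0 in np.arange(-.5,.3,.05):
        z=[0]
        for p,d in((P,c["depth"]),(Q,s["depth"])):
            k=(d>0)&(p[...,0]>=x0)&(p[...,0]<x0+.05)&(p[...,1]>=y0)&(p[...,1]<y0+.05)&(p[...,0]+0>.2)
            if k.any(): z.append(p[...,2][k].max())
        row.append(round(max(z),2))
    print(round(x0,2),row)
im=c["image"][150:330,190:330][:,:,::-1]; cv2.imwrite("pics/crop1.png",cv2.resize(im,None,fx=4,fy=4,interpolation=cv2.INTER_CUBIC)[:600*2//2+120][:600] if 0 else cv2.resize(im,(466,600),interpolation=cv2.INTER_CUBIC))
E
```

```text
red [249.  205.1] [243, 201, 13, 9, 99] [0.6002 0.1885] [0.595  0.1849]
red [292.5 311.8] [283, 307, 19, 11, 191] [0.4151 0.1155] [0.4158 0.1142]
yellow [217.3 214. ] [208, 209, 19, 12, 169] [0.5855 0.2435] [0.5808 0.2381]
yellow [291.1 300. ] [286, 296, 11, 9, 80] [0.4351 0.1176] [0.4352 0.1163]
green [248.5 219.5] [240, 215, 18, 11, 151] [0.575  0.1895] [0.5705 0.1859]
green [258.6 299. ] [253, 296, 12, 7, 79] [0.4378 0.1729] [0.4378 0.1698]
blue [217.1 199.6] [211, 195, 13, 10, 93] [0.6108 0.2438] [0.6053 0.2384]
blue [260.  311.5] [251, 307, 19, 10, 186] [0.4167 0.1707] [0.4173 0.1677]
white [279.6 225. ] [271, 220, 18, 11, 143] [0.5644 0.1358] [0.5603 0.1339]
white [292.5 282.5] [289, 278, 8, 10, 75] [0.4648 0.1149] [0.4639 0.1136]
0.25 [0, 0, 0, 0, 0, 0, 0, np.float64(0.52), np.float64(0.48), 0, 0, 0, 0, 0, 0, 0]
0.3 [0, 0, 0, 0, 0, 0, 0, 0, 0, 0, 0, 0, 0, 0, 0, 0]
0.35 [0, np.float64(0.0), np.float64(0.01), np.float64(0.01), np.float64(0.01), np.float64(0.01), np.float64(0.01), np.float64(0.01), np.float64(0.01), np.float64(0.01), np.float64(0.01), np.float64(0.01), np.float64
[... 471 characters left out ...]
 np.float64(0.01), np.float64(0.01), np.float64(0.01), np.float64(0.03), np.float64(0.05), np.float64(0.05), np.float64(0.01), np.float64(0.01)]
0.5 [0, np.float64(0.07), np.float64(0.23), np.float64(0.4), np.float64(0.39), np.float64(0.34), np.float64(0.37), np.float64(0.34), np.float64(0.02), np.float64(0.02), np.float64(0.02), np.float64(0.02), np.float64(0.02), np.float64(0.02), np.float64(0.01), np.float64(0.01)]
0.55 [0, np.float64(0.07), np.float64(0.38), np.float64(0.46), np.float64(0.46), np.float64(0.35), np.float64(0.34), np.float64(0.03), np.float64(0.02), np.float64(0.02), np.float64(0.02), np.float64(0.01), np.float64(0.03), np.float64(0.05), np.float64(0.05), np.float64(0.02)]
```

View pics/crop1.png

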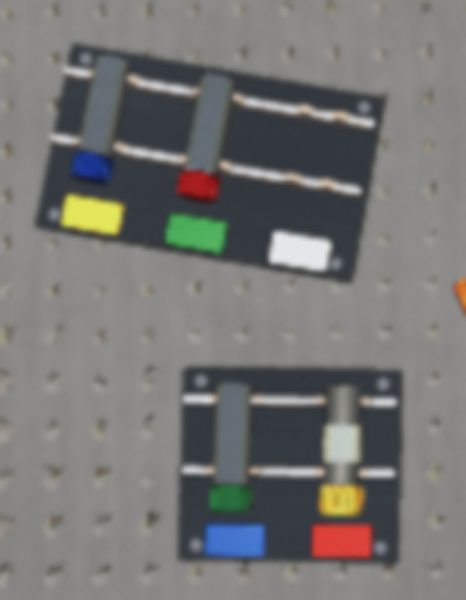

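```bash
cat > g.py <<'E'
import sys,numpy as np
from station import r
from scipy.spatial.transform import Rotation as R
G=dict(red=(.4681,.1140,-1.7),blue=(.4697,.1692,-1.7),yellow=(.6375,.2333,-11.1),green=(.627,.1793,-11.1),white=(.6164,.1256,-11.1))
def go(pts):
    """pts: list of (x,y,z,a_deg): prints the shift/turn legs in tool units"""
    o=r.get_obs(); p=np.array(o["position"]); M=R.from_rotvec(o["eef_rot"])
    print("t",round(o["t"],2),"p",p.round(4),"yaw",round(np.degrees(np.arctan2(*M.as_matrix()[1::-1,0])),2),"w",round(o["gripper_width"],4),"F",np.round(o["ft_force"],1),"q",np.round(o["joint_pos"],2))
    for x in pts:
        x,y,z,a=x; a=np.radians(a); N=R.from_matrix([[np.cos(a),np.sin(a),0],[np.sin(a),-np.cos(a),0],[0,0,-1]])
        d=M.inv().apply(np.array([x,y,z])-p)/.06; w=np.degrees((M.inv()*N).as_rotvec())/10
        print("  shift",d.round(2),"turn",w.round(2)); p=np.array([x,y,z]); M=N
E
python3 - <<'E'
from g import *
a=13.35
go([(.161,-.681,.36,a),(.19,-.40,.36,a),(.30,-.32,.36,a),(.37,-.22,.36,a),(.42,-.1,.36,a),(.47,0,.33,a),(.56,.1,.30,a),(.6375,.2333,.2,a),(.6375,.2333,.2,-11.1)])
E
```

```text
t 0.1 p [ 0.1614 -0.6808  0.2243] yaw 13.34 w 0.0911 F [-0.3  0.5  0.1] q [-1.37  0.38  1.73 -0.    1.03 -0.03]
  shift [-0.01 -0.   -2.26] turn [-0.01 -0.   -0.  ]
  shift [ 1.55 -4.45  0.  ] turn [0. 0. 0.]
  shift [ 2.09 -0.87  0.  ] turn [0. 0. 0.]
  shift [ 1.52 -1.35  0.  ] turn [0. 0. 0.]
  shift [ 1.27 -1.75  0.  ] turn [0. 0. 0.]
  shift [ 1.2  -1.43  0.5 ] turn [0. 0. 0.]
  shift [ 1.84 -1.28  0.5 ] turn [0. 0. 0.]
  shift [ 1.77 -1.86  1.67] turn [0. 0. 0.]
  shift [0. 0. 0.] turn [0.   0.   2.44]
```

Emit:
servo_tool:
  plan: [0.45,0,0,-0.75,0,0,0,0.45,0,0,-0.75,0,0,0,0.45,0,0,-0.75,0,0,0,0.45,0.31,-0.89,0,0,0,0,0.45,0.31,-0.89,0,0,0,0,0.45,0.31,-0.89,0,0,0,0,0.45,0.31,-0.89,0,0,0,0,0.45,0.31,-0.89,0,0,0,0]

```text
t: 1.1
position: [0.1901, -0.3929, 0.3613]
eef_rot: [-3.115, -0.36, 0.0]
ft_force: [1.5, 0.6, -0.1]
gripper_width: 0.0413
```

```bash
python3 - <<'E'
from g import *
a=13.35
go([(.30,-.32,.36,a),(.37,-.22,.36,a),(.42,-.1,.36,a),(.47,0,.33,a),(.56,.1,.30,a)])
E
```

```text
t 1.1 p [ 0.1901 -0.3929  0.3613] yaw 13.19 w 0.0413 F [ 1.5  0.6 -0.1] q [-1.17 -0.22  2.12  0.    1.24  0.17]
  shift [ 2.06 -0.77  0.03] turn [-0.03 -0.   -0.02]
  shift [ 1.52 -1.35  0.  ] turn [0. 0. 0.]
  shift [ 1.27 -1.75  0.  ] turn [0. 0. 0.]
  shift [ 1.2  -1.43  0.5 ] turn [0. 0. 0.]
  shift [ 1.84 -1.28  0.5 ] turn [0. 0. 0.]
```

Emit:
servo_tool:
  plan: [0.45,0.92,-0.36,0,0,0,0,0.45,0.92,-0.36,0,0,0,0,0.45,0.77,-0.68,0,0,0,0,0.45,0.77,-0.68,0,0,0,0,0.45,0.6,-0.82,0,0,0,0,0.45,0.6,-0.82,0,0,0,0,0.45,0.6,-0.75,0.25,0,0,0,0.45,0.7,-0.72,0.2,0,0,0]

```text
t: 2.1
position: [0.4662, 0.0017, 0.3369]
eef_rot: [-3.119, -0.354, -0.007]
ft_force: [1.3, -1.3, -0.6]
gripper_width: 0.0413
```

```bash
python3 - <<'E'
from g import *
a=13.35
go([(.617,.2333,.2,-11.1)])
E
```

```text
t 2.1 p [0.4662 0.0017 0.3369] yaw 12.95 w 0.0413 F [ 1.3 -1.3 -0.6] q [-0.05 -0.14  2.1   0.    1.18  1.3 ]
  shift [ 3.3  -3.19  2.3 ] turn [-0.02 -0.02  2.41]
```

Emit:
servo_tool:
  plan: [0.45,0.6,-0.6,0.42,0,0,0,0.45,0.6,-0.6,0.42,0,0,0,0.45,0.6,-0.6,0.42,0,0,0,0.45,0.6,-0.6,0.42,0,0,0,0.45,0.6,-0.6,0.42,0,0,0,0.45,0.25,-0.2,0.2,0,0,0.5,0.45,0,0,0,0,0,0.96,0.45,0,0,0,0,0,0.96]

```text
t: 3.1
position: [0.6167, 0.2461, 0.1918]
eef_rot: [-3.124, 0.316, -0.001]
ft_force: [-0.5, 0.1, 0.5]
gripper_width: 0.0414
```

```bash
python3 - <<'E'
from g import *
import cv2,pickle
c=r.capture("wrist"); cv2.imwrite("pics/w1.png",c["image"][:,:,::-1]); pickle.dump(c,open("w1.pkl","wb"))
print(c["camera_matrix"].round(1).tolist(),c["T"].round(3).tolist())
c=r.capture("top"); pickle.dump(c,open("top1.pkl","wb"))
go([(*G["yellow"][:2],.2,-11.1)])
E
```

```text
[[371.6, 0.0, 317.8], [0.0, 371.6, 236.8], [0.0, 0.0, 1.0]] [[-0.202, -0.943, -0.265, 0.691], [-0.979, 0.194, 0.056, 0.229], [-0.001, 0.271, -0.963, 0.352], [0.0, 0.0, 0.0, 1.0]]
t 3.2 p [0.6167 0.2458 0.192 ] yaw -11.38 w 0.0413 F [-0.5 -0.1  0.7] q [0.34 0.36 1.83 0.   0.95 2.11]
  shift [ 0.38  0.14 -0.13] turn [-0.01 -0.   -0.03]
```

View pics/w1.png

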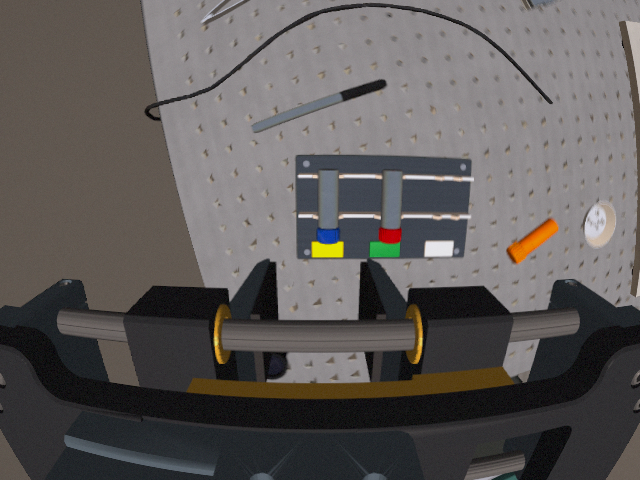

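```bash
cat >> h.py <<'E'
def wray(c,px,z):
    K,T=c["camera_matrix"],c["T"]; v=np.array([px[0]-K[0,2],px[1]-K[1,2]]); rr=np.hypot(*v); th=rr/K[0,0]
    d=T[:3,:3]@[*(v/rr*np.sin(th)),np.cos(th)]; return T[:3,3]+d*(z-T[2,3])/d[2]
E
python3 - <<'E'
from h import *
c=pickle.load(open("w1.pkl","rb"))
for col in["red","yellow","green","blue","white"]:
    for ct,st in blobs(c["image"],col,60):
        if 280<ct[0]<480 and 150<ct[1]<270: print(col,ct,st,wray(c,ct,.016).round(4)[:2],wray(c,ct,.045).round(4)[:2])
g=cv2.cvtColor(c["image"],cv2.COLOR_RGB2GRAY).astype(int)
for v in (190,205): print(v,g[v,310:412].tolist())
E
```

```text
red [389.6 235. ] [378, 227, 24, 17, 317] [0.5865 0.1813] [0.5955 0.1854]
yellow [326.9 249.7] [311, 241, 33, 17, 498] [0.5843 0.2426] [0.5935 0.2415]
green [383.5 249.3] [369, 241, 32, 16, 441] [0.5736 0.1893] [0.5838 0.1927]
blue [327.9 235.2] [317, 228, 23, 16, 320] [0.5982 0.2389] [0.6062 0.2381]
white [360.5 175.8] [343, 175, 33, 3, 85] [0.6472 0.1988] [0.651  0.2014]
white [420.3 177. ] [405, 176, 31, 3, 87] [0.6359 0.1435] [0.6407 0.1509]
white [356.8 215.1] [343, 214, 32, 4, 86] [0.6118 0.2088] [0.6186 0.2105]
white [417.4 216. ] [403, 215, 31, 3, 89] [0.5996 0.1518] [0.6075 0.1585]
white [438.6 248.2] [425, 241, 28, 15, 402] [0.5632 0.1345] [0.5742 0.1426]
190 [70, 71, 71, 72, 69, 69, 72, 63, 82, 97, 109, 113, 112, 113, 113, 118, 119, 116, 117, 117, 111, 115, 117, 117, 114, 114, 114, 103, 79, 75, 72, 68, 68, 72, 69, 70, 69, 72, 70, 69, 70, 69, 70, 73, 72, 69, 71, 71, 69, 72, 71, 71, 70, 66, 67, 67, 68, 67, 66, 66, 71, 68, 70, 67, 68, 71, 68, 69, 67, 68, 70, 62, 64, 86, 97, 107, 113, 115, 118, 115, 116, 115, 119, 113, 114, 113, 115, 117, 115, 114, 111, 99, 75, 67, 65, 65, 65, 68, 69, 67, 65, 64]
205 [68, 68, 67, 69, 70, 71, 72, 64, 74, 95, 109, 116, 118, 116, 114, 116, 115, 115, 119, 116, 118, 118, 118, 115, 115, 113, 110, 97, 73, 73, 72, 74, 71, 69, 69, 70, 70, 72, 69, 70, 68, 68, 71, 68, 72, 73, 69, 70, 67, 69, 69, 72, 72, 68, 70, 68, 73, 71, 71, 66, 71, 67, 66, 69, 68, 69, 72, 66, 66, 66, 62, 64, 77, 91, 106, 112, 115, 115, 114, 115, 117, 114, 114, 116, 115, 115, 115, 113, 117, 113, 109, 89, 68, 67, 69, 72, 67, 67, 67, 70, 71, 72]
```

Emit:
servo_tool:
  plan: [0.45,0.37,0.15,0,0,0,-0.03,0.45,0,0,0.7,0,0,0,0.45,0,0,0.7,0,0,0,0.45,0,0,0.5,0,0,0,0.45,0,0,0,0,0,0,0.45,0,0,0,0,0,0,0.45,0,0,0,0,0,0,0.45,0,0,0,0,0,0]

```text
t: 4.2
position: [0.6455, 0.2291, 0.0802]
eef_rot: [-3.125, 0.273, -0.014]
ft_force: [0.3, -0.1, -0.4]
gripper_width: 0.0412
```

```bash
sed -i 's/^G=.*/G=dict(red=(.4681,.1140,-1.7),blue=(.4697,.1692,-1.7),yellow=(.637,.2328,-11.1),green=(.6263,.179,-11.1),white=(.6158,.125,-11.1))/' g.py; python3 - <<'E'
from g import *
import cv2,pickle
c=r.capture("wrist"); cv2.imwrite("pics/w2.png",c["image"][:,:,::-1]); pickle.dump(c,open("w2.pkl","wb"))
go([(*G["yellow"][:2],.0435,-11.1)])
from h import *
for col in["red","blue","green","yellow"]:
    for ct,st in blobs(c["image"],col,60): print(col,ct,st,wray(c,ct,.016).round(4)[:2],wray(c,ct,.045).round(4)[:2])
E
```

```text
t 4.25 p [0.6455 0.2291 0.0802] yaw -9.98 w 0.0411 F [ 0.1 -0.2  0.2] q [0.31 0.54 1.81 0.   0.78 2.05]
  shift [-0.16 -0.03  0.61] turn [-0.03 -0.05  0.11]
```

View pics/w2.png

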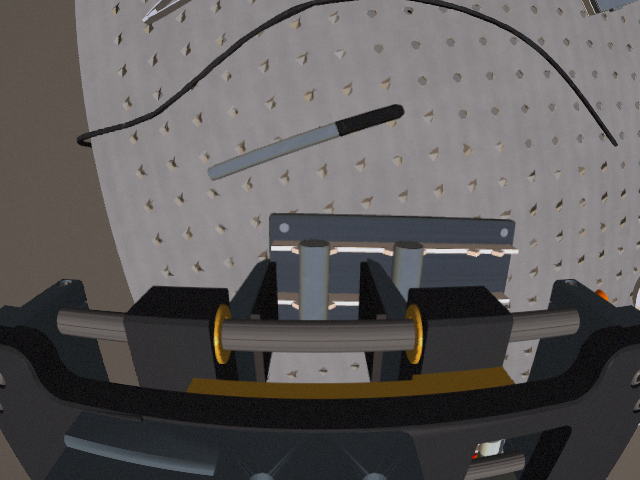

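Emit:
servo_tool:
  plan: [0.45,-0.16,-0.03,0,0,0,0.11,0.45,0,0,0,0,0,0,0.45,0,0,0.3,0,0,0,0.45,0,0,0,0,0,0,0.45,0,0,0.15,0,0,0,0.45,0,0,0,0,0,0,0.45,0,0,0,0,0,0,0.45,0,0,0,0,0,0]

```text
t: 5.25
position: [0.6358, 0.2331, 0.0513]
eef_rot: [-3.122, 0.304, -0.014]
ft_force: [0.5, 0.4, 0.8]
gripper_width: 0.041
```

```bash
python3 - <<'E'
from g import *
go([(*G["yellow"][:2],.0435,-11.1)])
E
```

```text
t 5.25 p [0.6358 0.2331 0.0513] yaw -11.13 w 0.041 F [0.5 0.4 0.8] q [0.32 0.57 1.83 0.   0.73 2.08]
  shift [0.02 0.   0.13] turn [-0.03 -0.05 -0.  ]
```

Emit:
servo_tool:
  plan: [0.45,0.02,0,0.13,-0.03,-0.05,0,0.45,0,0,0,0,0,0,0.0,0,0,0,0,0,0,0.0,0,0,0,0,0,0,0.0,0,0,0,0,0,0,0.0,0,0,0,0,0,0,0.0,0,0,0,0,0,0,0.0,0,0,-0.1,0,0,0]

```text
t: 6.25
position: [0.6372, 0.233, 0.0494]
eef_rot: [3.127, -0.305, -0.001]
ft_force: [-0.2, -0.5, -0.5]
gripper_width: 0.0174
```

```bash
python3 - <<'E'
from g import *
go([(*G["yellow"][:2],.11,-11.1),(*G["white"][:2],.11,-11.1),(*G["white"][:2],.0435,-11.1)])
E
```

```text
t 6.25 p [0.6372 0.233  0.0494] yaw -11.13 w 0.0174 F [-0.2 -0.5 -0.5] q [0.32 0.58 1.82 0.   0.74 2.08]
  shift [-0.    0.   -1.01] turn [ 0.    0.01 -0.  ]
  shift [-0.    1.83  0.  ] turn [0. 0. 0.]
  shift [0.   0.   1.11] turn [0. 0. 0.]
```

Emit:
servo_tool:
  plan: [0.0,0,0,-0.5,0,0,0,0.0,0,0,-0.5,0,0,0,0.0,0,0,0,0,0,0,0.0,0,0.6,0,0,0,0,0.0,0,0.6,0,0,0,0,0.0,0,0.5,0,0,0,0,0.0,0,0,0,0,0,0,0.0,0,0,0,0,0,0]

```text
t: 7.25
position: [0.6156, 0.1304, 0.1089]
eef_rot: [3.126, -0.303, -0.005]
ft_force: [-0.3, -0.5, -1.1]
gripper_width: 0.0174
```

```bash
python3 - <<'E'
from g import *
import cv2,pickle
c=r.capture("wrist"); cv2.imwrite("pics/w3.png",c["image"][:,:,::-1])
go([(*G["white"][:2],.0435,-11.1)])
E
```

```text
t 7.3 p [0.6155 0.1305 0.1089] yaw -11.07 w 0.0173 F [-0.1  0.4 -0.5] q [ 0.17  0.43  1.92 -0.    0.8   1.94]
  shift [0.03 0.09 1.09] turn [0.01 0.02 0.  ]
```

View pics/w3.png

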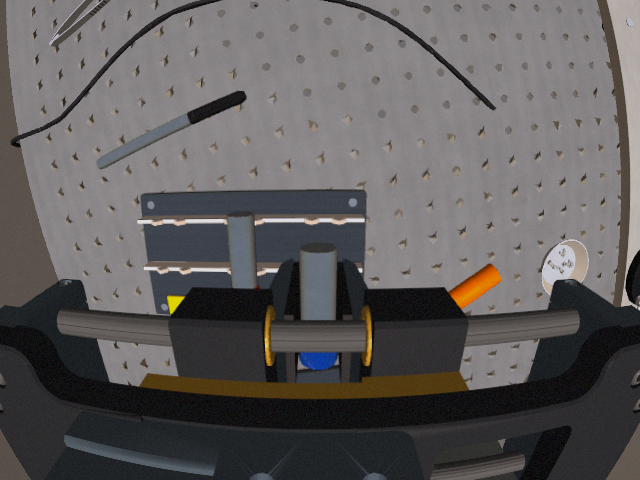

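Emit:
servo_tool:
  plan: [0.0,0.03,0.09,0,0,0.02,0,0.0,0,0,0.5,0,0,0,0.0,0,0,0.35,0,0,0,0.0,0,0,0,0,0,0,0.0,0,0,0,0,0,0,0.0,0,0,0,0,0,0,0.0,0,0,0,0,0,0,0.0,0,0,0,0,0,0]

```text
t: 8.3
position: [0.6185, 0.1266, 0.0587]
eef_rot: [3.127, -0.299, 0.006]
ft_force: [0.1, -0.4, -0.8]
gripper_width: 0.0173
```

```bash
python3 - <<'E'
from g import *
go([(*G["white"][:2],.0435,-11.1)])
E
```

```text
t 8.3 p [0.6185 0.1266 0.0587] yaw -10.91 w 0.0173 F [ 0.1 -0.4 -0.8] q [ 0.17  0.5   1.92 -0.    0.71  1.93]
  shift [-0.04  0.03  0.25] turn [ 0.   -0.02  0.02]
```

Emit:
servo_tool:
  plan: [0.0,-0.04,0.03,0,0,-0.02,0.02,0.0,0,0,0,0,0,0,0.0,0,0,0.2,0,0,0,0.0,0,0,0,0,0,0,0.0,0,0,0.03,0,0,0,0.0,0,0,0,0,0,0,0.0,0,0,0,0,0,0,0.0,0,0,0,0,0,0]

```text
t: 9.3
position: [0.6157, 0.1251, 0.0439]
eef_rot: [3.127, -0.305, 0.001]
ft_force: [0.5, 0.4, 0.4]
gripper_width: 0.017
```

```bash
python3 - <<'E'
from g import *
go([(*G["white"][:2],.0435,-11.1)])
E
```

```text
t 9.3 p [0.6157 0.1251 0.0439] yaw -11.13 w 0.017 F [0.5 0.4 0.4] q [ 0.16  0.53  1.93 -0.    0.69  1.93]
  shift [0.   0.   0.01] turn [-0. -0. -0.]
```

Emit:
servo_tool:
  plan: [0.45,0,0,0,0,0,0,0.45,0,0,0,0,0,0,0.45,0,0,0,0,0,0,0.45,0,0,-0.4,0,0,0,0.45,0,0,-0.8,0,0,0,0.45,0,0,-0.8,0,0,0,0.45,0,0,0,0,0,0,0.45,0,0,0,0,0,0]

```text
t: 10.3
position: [0.6149, 0.125, 0.1665]
eef_rot: [3.126, -0.305, -0.002]
ft_force: [-0.2, 0.6, -1.3]
gripper_width: 0.0414
```

```bash
cat >> h.py <<'E'
def wl(tag):
    from station import r
    c=r.capture("wrist"); cv2.imwrite(f"pics/{tag}.png",c["image"][:,:,::-1]); pickle.dump(c,open(f"{tag}.pkl","wb"))
    for col in["red","yellow","green","blue"]:
        for ct,st in blobs(c["image"],col,60): print(col,ct,st[2:],"plate",wray(c,ct,.016).round(4)[:2],"cap",wray(c,ct,.045).round(4)[:2])
E
python3 - <<'E'
from g import *
from h import *
go([(*G["red"][:2],.16,-1.7),(*G["red"][:2],.0435,-1.7)])
wl("w4")
E
```

```text
t 10.3 p [0.6149 0.125  0.1665] yaw -11.13 w 0.0414 F [-0.2  0.6 -1.3] q [ 0.16  0.34  1.91 -0.    0.89  1.93]
  shift [-2.37  0.65  0.11] turn [ 0.    0.01 -0.94]
  shift [0.   0.   1.94] turn [0. 0. 0.]
red [246.9 267.5] [24, 19, 197] plate [0.5876 0.1941] cap [0.5971 0.1862]
yellow [199.8 278.8] [32, 17, 503] plate [0.5849 0.2419] cap [0.5946 0.2295]
green [511.9 356.4] [17, 18, 210] plate [ 0.4252 -0.0597] cap [ 0.4499 -0.044 ]
blue [317.1 269.5] [25, 18, 353] plate [0.5737 0.1322] cap [0.5845 0.13  ]
```

Emit:
servo_tool:
  plan: [0.45,-0.75,0.2,0,0,0,0,0.45,-0.75,0.2,0,0,0,0,0.45,-0.75,0.2,0,0,0,0,0.45,0,0,0,0,0,0,0.45,0,0,0,0,0,-0.94,0.45,0,0,0,0,0,0,0.45,0,0,0,0,0,0,0.45,0,0,0,0,0,0]

```text
t: 11.35
position: [0.4699, 0.1149, 0.1596]
eef_rot: [3.139, -0.053, -0.017]
ft_force: [0.4, 0.3, -0.1]
gripper_width: 0.0411
```

```bash
python3 - <<'E'
from g import *
from h import *
go([(*G["red"][:2],.0435,-1.7)])
wl("w5")
E
```

```text
t 11.35 p [0.4699 0.1149 0.1596] yaw -1.94 w 0.0411 F [ 0.4  0.3 -0.1] q [ 0.19  0.14  2.19 -0.    0.82  1.8 ]
  shift [-0.01  0.01  1.94] turn [ 0.01  0.06 -0.02]
red [218.9  75.5] [28, 20, 480] plate [0.5991 0.1894] cap [0.5942 0.1819]
red [318.4 287.4] [34, 17, 374] plate [0.4117 0.1146] cap [0.4247 0.1143]
yellow [161.4  99.2] [34, 20, 578] plate [0.5851 0.2418] cap [0.5815 0.2293]
yellow [318.6 275. ] [27, 21, 358] plate [0.4237 0.114 ] cap [0.4355 0.1137]
green [222.  104.4] [37, 22, 677] plate [0.5744 0.1878] cap [0.5718 0.1805]
green [500.1 266.8] [21, 23, 358] plate [ 0.4226 -0.0594] cap [ 0.4345 -0.0431]
green [244.4 273. ] [13, 15, 117] plate [0.4275 0.1799] cap [0.439  0.1734]
blue [289.8  83.6] [29, 20, 473] plate [0.5874 0.1313] cap [0.5836 0.1294]
```

View pics/w5.png

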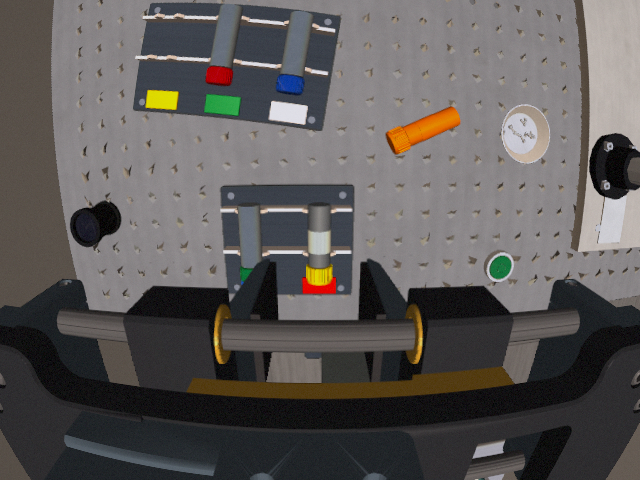

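Emit:
servo_tool:
  plan: [0.45,0,0.02,0,0.01,0.06,-0.02,0.45,0,0,0.7,0,0,0,0.45,0,0,0.7,0,0,0,0.45,0,0,0,0,0,0,0.45,0,0,0,0,0,0,0.45,0,0,0,0,0,0,0.45,0,0,0,0,0,0,0.45,0,0,0,0,0,0]

```text
t: 12.4
position: [0.4737, 0.114, 0.0792]
eef_rot: [-3.14, 0.051, -0.016]
ft_force: [0.6, 0.4, 0.9]
gripper_width: 0.0408
```

```bash
sed -i 's/red=(.4681,.1140/red=(.4681,.1134/;s/blue=(.4697,.1692/blue=(.4697,.1686/' g.py; python3 - <<'E'
from g import *
from h import *
go([(*G["red"][:2],.0435,-1.7)])
E
```

```text
t 12.4 p [0.4737 0.114  0.0792] yaw -1.86 w 0.0408 F [0.6 0.4 0.9] q [ 0.19  0.29  2.21 -0.    0.63  1.79]
  shift [-0.1   0.01  0.59] turn [-0.01 -0.06 -0.02]
```

Emit:
servo_tool:
  plan: [0.45,-0.1,0.01,0,-0.01,-0.06,-0.02,0.45,0,0,0,0,0,0,0.45,0,0,0.45,0,0,0,0.45,0,0,0,0,0,0,0.45,0,0,0.08,0,0,0,0.45,0,0,0,0,0,0,0.45,0,0,0,0,0,0,0.45,0,0,0,0,0,0]

```text
t: 13.4
position: [0.4686, 0.1139, 0.0492]
eef_rot: [-3.141, 0.045, -0.002]
ft_force: [0.7, -1.0, -0.2]
gripper_width: 0.0409
```

```bash
python3 - <<'E'
from g import *
go([(*G["red"][:2],.0435,-1.7)])
E
```

```text
t 13.4 p [0.4686 0.1139 0.0492] yaw -1.64 w 0.0409 F [ 0.7 -1.  -0.2] q [ 0.19  0.35  2.22 -0.    0.57  1.79]
  shift [-0.01  0.01  0.1 ] turn [-0.   -0.01  0.01]
```

Emit:
servo_tool:
  plan: [0.45,-0.01,0.01,0.1,0,-0.01,0,0.45,0,0,0,0,0,0,0.0,0,0,0,0,0,0,0.0,0,0,0,0,0,0,0.0,0,0,0,0,0,0,0.0,0,0,0,0,0,0,0.0,0,0,0,0,0,0,0.0,0,0,0,0,0,0]

```text
t: 14.4
position: [0.468, 0.1135, 0.0432]
eef_rot: [-3.141, 0.045, 0.0]
ft_force: [-0.8, 0.9, 0.8]
gripper_width: 0.0171
```

Emit:
servo_tool:
  plan: [0.0,0,0,-0.5,0,0,0,0.0,0,0,-0.5,0,0,0,0.0,0,0,-0.4,0,0,0,0.0,0,0,0,0,0,0,0.0,0,0,0,0,0,0,0.0,0,0,0,0,0,0,0.0,0,0,0,0,0,0,0.0,0,0,0,0,0,0]

```text
t: 15.4
position: [0.4663, 0.1127, 0.1262]
eef_rot: [3.14, -0.045, -0.007]
ft_force: [0.3, -0.7, 0.2]
gripper_width: 0.0173
```

```bash
python3 - <<'E'
from g import *
from h import *
go([(*G["yellow"][:2],.13,-1.7),(*G["yellow"][:2],.0435,-11.1)])
wl("w6")
E
```

```text
t 15.4 p [0.4663 0.1127 0.1262] yaw -1.64 w 0.0173 F [ 0.3 -0.7  0.2] q [ 0.19  0.19  2.21 -0.    0.74  1.79]
  shift [ 2.79 -2.08 -0.08] turn [0.01 0.03 0.01]
  shift [0.   0.   1.44] turn [0.   0.   0.94]
red [204.7  64.5] [32, 22, 603] plate [0.6    0.1904] cap [0.5939 0.1817]
yellow [143.4  92.4] [36, 22, 672] plate [0.5851 0.2417] cap [0.5806 0.2275]
yellow [317.8 360.9] [41, 22, 694] plate [0.3528 0.1146] cap [0.3732 0.114 ]
green [209.3  97.4] [41, 24, 821] plate [0.5744 0.1876] cap [0.571  0.1792]
green [514.4 278.4] [22, 24, 412] plate [ 0.4225 -0.0592] cap [ 0.4354 -0.0411]
green [241.5 283.9] [28, 10, 222] plate [0.4281 0.1735] cap [0.4405 0.1666]
blue [283.9  72.8] [33, 23, 597] plate [0.5883 0.1317] cap [0.5835 0.1293]
```

View pics/w6.png

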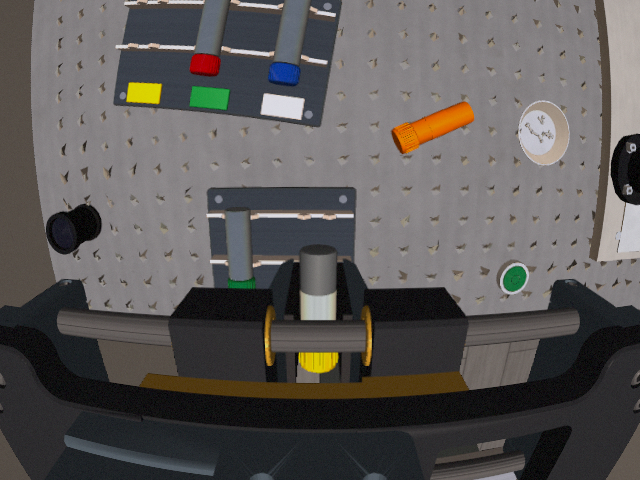

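Emit:
servo_tool:
  plan: [0.0,0.68,-0.51,0,0,0,0,0.0,0.68,-0.51,0,0,0,0,0.0,0.68,-0.51,0,0,0,0,0.0,0.58,-0.44,0,0,0,0,0.0,0,0,0,0,0,0,0.0,0,0,0,0,0,0.9,0.0,0,0,0,0,0,0,0.0,0,0,0,0,0,0]

```text
t: 16.45
position: [0.6294, 0.229, 0.1226]
eef_rot: [3.125, -0.291, -0.013]
ft_force: [0.5, 1.0, 0.8]
gripper_width: 0.0169
```

```bash
python3 - <<'E'
from g import *
go([(*G["yellow"][:2],.0435,-11.1)])
E
```

```text
t 16.45 p [0.6294 0.229  0.1226] yaw -10.62 w 0.0169 F [0.5 1.  0.8] q [0.31 0.46 1.83 0.   0.86 2.07]
  shift [ 0.12 -0.09  1.32] turn [0.02 0.04 0.05]
```

Emit:
servo_tool:
  plan: [0.0,0.1,-0.09,0,0.02,0.04,0.05,0.0,0,0,0,0,0,0,0.0,0,0,0.5,0,0,0,0.0,0,0,0.5,0,0,0,0.0,0,0,0,0,0,0,0.0,0,0,0,0,0,0,0.0,0,0,0,0,0,0,0.0,0,0,0,0,0,0]

```text
t: 17.45
position: [0.6387, 0.2338, 0.0653]
eef_rot: [-3.126, 0.296, -0.007]
ft_force: [-0.1, 0.8, 0.7]
gripper_width: 0.0175
```

```bash
python3 - <<'E'
from g import *
go([(*G["yellow"][:2],.0435,-11.1)])
E
```

```text
t 17.45 p [0.6387 0.2338 0.0653] yaw -10.84 w 0.0175 F [-0.1  0.8  0.7] q [0.32 0.55 1.82 0.   0.76 2.08]
  shift [-0.03  0.02  0.36] turn [-0.01 -0.02  0.03]
```

Emit:
servo_tool:
  plan: [0.0,-0.03,0.02,0,-0.01,-0.02,0.03,0.0,0,0,0,0,0,0,0.0,0,0,0.3,0,0,0,0.0,0,0,0,0,0,0,0.0,0,0,0.03,0,0,0,0.0,0,0,0,0,0,0,0.0,0,0,0,0,0,0,0.0,0,0,0,0,0,0]

```text
t: 18.45
position: [0.6368, 0.233, 0.0446]
eef_rot: [-3.126, 0.305, -0.002]
ft_force: [-0.4, -0.5, -0.6]
gripper_width: 0.0175
```

```bash
python3 - <<'E'
from g import *
go([(*G["yellow"][:2],.0435,-11.1)])
E
```

```text
t 18.45 p [0.6368 0.233  0.0446] yaw -11.15 w 0.0175 F [-0.4 -0.5 -0.6] q [0.32 0.58 1.82 0.   0.73 2.08]
  shift [0.   0.   0.02] turn [-0.   -0.01 -0.  ]
```

Emit:
servo_tool:
  plan: [0.0,0,0,0.01,0,0,0,0.45,0,0,0,0,0,0,0.45,0,0,0,0,0,0,0.45,0,0,0,0,0,0,0.45,0,0,-0.4,0,0,0,0.45,0,0,-0.6,0,0,0,0.45,0,0,-0.6,0,0,0,0.45,0,0,0,0,0,0]

```text
t: 19.45
position: [0.6376, 0.2333, 0.1483]
eef_rot: [-3.125, 0.305, -0.006]
ft_force: [-0.0, 0.1, 0.1]
gripper_width: 0.0411
```

```bash
python3 - <<'E'
from g import *
from h import *
go([(*G["green"][:2],.0435,-11.1)])
wl("w7")
E
```

```text
t 19.45 p [0.6376 0.2333 0.1483] yaw -11.15 w 0.0411 F [-0.   0.1  0.1] q [0.32 0.44 1.81 0.   0.89 2.08]
  shift [-0.02  0.93  1.74] turn [-0.01 -0.02 -0.  ]
red [395.  277.6] [14, 17, 146] plate [0.5832 0.1752] cap [0.5959 0.1793]
yellow [318.2 286.8] [35, 30, 836] plate [0.5882 0.2415] cap [0.6004 0.2391]
blue [452.4 278.2] [26, 18, 354] plate [0.5712 0.1233] cap [0.5851 0.1326]
```

Emit:
servo_tool:
  plan: [0.45,-0.02,0.5,0,0,-0.02,0,0.45,0,0.43,0,0,0,0,0.45,0,0,0,0,0,0,0.45,0,0,0.6,0,0,0,0.45,0,0,0.6,0,0,0,0.45,0,0,0,0,0,0,0.45,0,0,0,0,0,0,0.45,0,0,0,0,0,0]

```text
t: 20.5
position: [0.625, 0.1776, 0.0747]
eef_rot: [-3.124, 0.306, 0.001]
ft_force: [0.7, -0.5, 0.9]
gripper_width: 0.041
```

```bash
python3 - <<'E'
from g import *
go([(*G["green"][:2],.0435,-11.1)])
E
```

```text
t 20.5 p [0.625  0.1776 0.0747] yaw -11.19 w 0.041 F [ 0.7 -0.5  0.9] q [0.24 0.5  1.88 0.   0.75 2.  ]
  shift [ 0.02 -0.03  0.52] turn [-0.01  0.   -0.01]
```

Emit:
servo_tool:
  plan: [0.45,0.02,-0.03,0,0,0,-0.01,0.45,0,0,0.4,0,0,0,0.45,0,0,0,0,0,0,0.45,0,0,0,0,0,0,0.45,0,0,0.08,0,0,0,0.45,0,0,0,0,0,0,0.45,0,0,0,0,0,0,0.45,0,0,0,0,0,0]

```text
t: 21.5
position: [0.628, 0.1798, 0.0465]
eef_rot: [-3.124, 0.303, -0.003]
ft_force: [-0.8, -0.4, -0.9]
gripper_width: 0.041
```

```bash
python3 - <<'E'
from g import *
go([(*G["green"][:2],.0435,-11.1)])
E
```

```text
t 21.5 p [0.628  0.1798 0.0465] yaw -11.08 w 0.041 F [-0.8 -0.4 -0.9] q [0.24 0.55 1.88 0.   0.71 2.  ]
  shift [-0.02  0.02  0.05] turn [-0.02 -0.01  0.  ]
```

Emit:
servo_tool:
  plan: [0.45,-0.02,0.02,0.05,-0.02,-0.01,0,0.45,0,0,0,0,0,0,0.0,0,0,0,0,0,0,0.0,0,0,0,0,0,0,0.0,0,0,0,0,0,0,0.0,0,0,0,0,0,0,0.0,0,0,0,0,0,0,0.0,0,0,0,0,0,0]

```text
t: 22.5
position: [0.6268, 0.1791, 0.0438]
eef_rot: [-3.127, 0.303, -0.001]
ft_force: [0.6, 0.4, 0.8]
gripper_width: 0.0175
```

Emit:
servo_tool:
  plan: [0.0,0,0,-0.5,0,0,0,0.0,0,0,-0.5,0,0,0,0.0,0,0,-0.4,0,0,0,0.0,0,0,0,0,0,0,0.0,0,0,0,0,0,0,0.0,0,0,0,0,0,0,0.0,0,0,0,0,0,0,0.0,0,0,0,0,0,0]

```text
t: 23.5
position: [0.6244, 0.178, 0.1256]
eef_rot: [3.124, -0.303, -0.008]
ft_force: [-0.2, 0.3, -0.4]
gripper_width: 0.0171
```

```bash
python3 - <<'E'
from g import *
go([(*G["red"][:2],.13,-11.1),(*G["red"][:2],.0435,-1.7)])
E
```

```text
t 23.5 p [0.6244 0.178  0.1256] yaw -11.08 w 0.0171 F [-0.2  0.3 -0.4] q [ 0.24  0.43  1.87 -0.    0.84  2.01]
  shift [-2.35  1.56 -0.06] turn [0.02 0.03 0.  ]
  shift [0.   0.   1.44] turn [ 0.    0.   -0.94]
```

Emit:
servo_tool:
  plan: [0.0,-0.6,0.4,0,0,0,0,0.0,-0.6,0.4,0,0,0,0,0.0,-0.6,0.4,0,0,0,0,0.0,-0.5,0.32,0,0,0,0,0.0,0,0,0,0,0,0,0.0,0,0,0,0,0,-0.94,0.0,0,0,0,0,0,0,0.0,0,0,0,0,0,0]

```text
t: 24.5
position: [0.4685, 0.1138, 0.1255]
eef_rot: [3.139, -0.048, -0.007]
ft_force: [-0.2, 0.2, 0.3]
gripper_width: 0.0175
```

```bash
python3 - <<'E'
from g import *
from h import *
go([(*G["red"][:2],.0435,-1.7)])
wl("w8")
E
```

```text
t 24.5 p [0.4685 0.1138 0.1255] yaw -1.74 w 0.0175 F [-0.2  0.2  0.3] q [ 0.19  0.2   2.21 -0.    0.74  1.79]
  shift [0.   0.   1.37] turn [ 0.01  0.03 -0.  ]
red [318.1 359.1] [39, 17, 565] plate [0.3574 0.1155] cap [0.3776 0.1149]
yellow [130.5  64.5] [23, 21, 382] plate [0.6118 0.2531] cap [0.6047 0.2378]
yellow [146.1  64.4] [8, 18, 78] plate [0.6094 0.2392] cap [0.6025 0.2253]
yellow [144.   95.2] [35, 22, 676] plate [0.5851 0.2417] cap [0.5808 0.2275]
green [210.2 100.4] [41, 24, 828] plate [0.5743 0.1876] cap [0.5712 0.1793]
green [515.3 280.5] [22, 24, 412] plate [ 0.4226 -0.059 ] cap [ 0.4357 -0.0408]
green [243.  285.4] [28, 7, 138] plate [0.4294 0.1733] cap [0.4419 0.1665]
blue [285.2  75.8] [33, 23, 600] plate [0.5881 0.1316] cap [0.5835 0.1293]
```

View pics/w8.png

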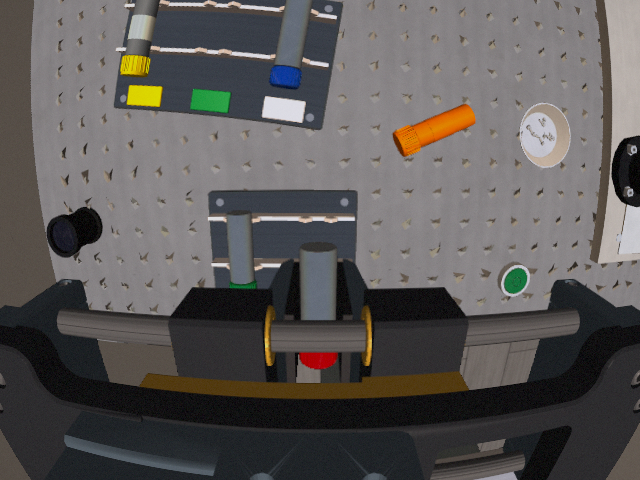

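Emit:
servo_tool:
  plan: [0.0,-0.02,0,0,0.01,0.03,0,0.0,0,0,0.5,0,0,0,0.0,0,0,0.5,0,0,0,0.0,0,0,0,0,0,0,0.0,0,0,0,0,0,0,0.0,0,0,0,0,0,0,0.0,0,0,0,0,0,0,0.0,0,0,0,0,0,0]

```text
t: 25.55
position: [0.47, 0.1146, 0.0677]
eef_rot: [-3.14, 0.056, -0.011]
ft_force: [0.2, 0.2, -0.2]
gripper_width: 0.0171
```

```bash
python3 - <<'E'
from g import *
go([(*G["red"][:2],.0437,-1.7)])
E
```

```text
t 25.55 p [0.47   0.1146 0.0677] yaw -2.06 w 0.0171 F [ 0.2  0.2 -0.2] q [ 0.19  0.31  2.22 -0.    0.61  1.8 ]
  shift [-0.03  0.02  0.4 ] turn [-0.01 -0.04 -0.04]
```

Emit:
servo_tool:
  plan: [0.0,-0.03,0.02,0,-0.01,-0.04,-0.04,0.0,0,0,0,0,0,0,0.0,0,0,0.33,0,0,0,0.0,0,0,0,0,0,0,0.0,0,0,0.03,0,0,0,0.0,0,0,0,0,0,0,0.0,0,0,0,0,0,0,0.0,0,0,0,0,0,0]

```text
t: 26.55
position: [0.4691, 0.1135, 0.0476]
eef_rot: [3.141, -0.045, 0.003]
ft_force: [0.3, 0.4, -0.1]
gripper_width: 0.0171
```

```bash
python3 - <<'E'
from g import *
go([(*G["red"][:2],.0437,-1.7)])
E
```

```text
t 26.55 p [0.4691 0.1135 0.0476] yaw -1.63 w 0.0171 F [ 0.3  0.4 -0.1] q [ 0.19  0.35  2.22 -0.    0.57  1.79]
  shift [-0.02  0.    0.07] turn [ 0.   -0.01  0.01]
```

Finish lowering, release, lift.

Emit:
servo_tool:
  plan: [0.0,-0.02,0,0.07,0,-0.01,0,0.0,0,0,0,0,0,0,0.0,0,0,0,0,0,0,0.45,0,0,0,0,0,0,0.45,0,0,0,0,0,0,0.45,0,0,0,0,0,0,0.45,0,0,-0.3,0,0,0,0.45,0,0,-0.6,0,0,0]

```text
t: 27.55
position: [0.4662, 0.1132, 0.0963]
eef_rot: [3.14, -0.045, -0.008]
ft_force: [0.3, 0.5, 0.2]
gripper_width: 0.0411
```

Emit:
servo_tool:
  plan: [0.45,0,0,-0.2,0,0,0,0.45,0,0,0,0,0,0,0.45,0,-0.5,0,0,0,0,0.45,0,-0.4,0,0,0,0,0.45,0,0,0,0,0,0,0.45,0,0,0,0,0,0,0.45,0,0,0,0,0,0,0.45,0,0,0,0,0,0]

```text
t: 28.55
position: [0.4666, 0.1664, 0.1056]
eef_rot: [3.139, -0.047, -0.01]
ft_force: [0.7, 0.3, -1.1]
gripper_width: 0.0412
```

```bash
python3 - <<'E'
from g import *
from h import *
go([(*G["blue"][:2],.0435,-1.7)])
wl("w9")
E
```

```text
t 28.55 p [0.4666 0.1664 0.1056] yaw -1.72 w 0.0412 F [ 0.7  0.3 -1.1] q [ 0.3   0.25  2.19 -0.    0.71  1.9 ]
  shift [ 0.06 -0.04  1.03] turn [ 0.01  0.04 -0.  ]
red [404.5 293.4] [11, 15, 89] plate [0.4252 0.1008] cap [0.4389 0.108 ]
yellow [190.3  43.2] [29, 23, 527] plate [0.6128 0.2478] cap [0.6048 0.2379]
yellow [208.   44.5] [7, 20, 83] plate [0.61   0.2349] cap [0.6023 0.2265]
yellow [199.3  80.5] [43, 25, 917] plate [0.5849 0.2417] cap [0.5801 0.2326]
green [277.9  88.8] [47, 29, 1056] plate [0.5742 0.1877] cap [0.5707 0.1848]
green [574.8 276. ] [18, 13, 127] plate [ 0.4286 -0.0591] cap [ 0.442  -0.0334]
green [313.6 299.1] [30, 22, 511] plate [0.4236 0.1692] cap [0.4375 0.1685]
blue [369.4  65.6] [35, 26, 704] plate [0.5887 0.1266] cap [0.5834 0.1308]
blue [314.1 310.7] [41, 20, 490] plate [0.4138 0.1692] cap [0.4289 0.1685]
```

Emit:
servo_tool:
  plan: [0.45,0.04,-0.03,0,0.01,0.03,0,0.45,0,0,0,0,0,0,0.45,0,0,0.4,0,0,0,0.45,0,0,0.4,0,0,0,0.45,0,0,0,0,0,0,0.45,0,0,0,0,0,0,0.45,0,0,0,0,0,0,0.45,0,0,0,0,0,0]

```text
t: 29.6
position: [0.4712, 0.1685, 0.0594]
eef_rot: [-3.14, 0.048, -0.005]
ft_force: [0.7, 0.0, 0.7]
gripper_width: 0.0411
```

```bash
sed -i 's/blue=(.4697,.1686/blue=(.4697,.1682/' g.py; python3 - <<'E'
from g import *
go([(*G["blue"][:2],.0435,-1.7)])
E
```

```text
t 29.6 p [0.4712 0.1685 0.0594] yaw -1.74 w 0.0411 F [0.7 0.  0.7] q [ 0.3   0.35  2.19 -0.    0.61  1.9 ]
  shift [-0.03  0.01  0.26] turn [-0.01 -0.02 -0.  ]
```

Emit:
servo_tool:
  plan: [0.45,-0.03,0.01,0,-0.01,-0.02,0,0.45,0,0,0,0,0,0,0.45,0,0,0.22,0,0,0,0.45,0,0,0,0,0,0,0.45,0,0,0.03,0,0,0,0.45,0,0,0,0,0,0,0.45,0,0,0,0,0,0,0.45,0,0,0,0,0,0]

```text
t: 30.6
position: [0.4695, 0.1679, 0.0437]
eef_rot: [3.141, -0.048, 0.0]
ft_force: [0.6, 0.3, 0.4]
gripper_width: 0.0409
```

```bash
python3 - <<'E'
from g import *
go([(*G["blue"][:2],.0435,-1.7)])
E
```

```text
t 30.6 p [0.4695 0.1679 0.0437] yaw -1.74 w 0.0409 F [0.6 0.3 0.4] q [ 0.3   0.38  2.19 -0.    0.58  1.9 ]
  shift [ 0. -0.  0.] turn [ 0. -0. -0.]
```

Emit:
servo_tool:
  plan: [0.0,0,0,0,0,0,0,0.0,0,0,0,0,0,0,0.0,0,0,0,0,0,0,0.0,0,0,0,0,0,0,0.0,0,0,-0.5,0,0,0,0.0,0,0,-0.5,0,0,0,0.0,0,0,-0.4,0,0,0,0.0,0,0,0,0,0,0]

```text
t: 31.6
position: [0.4691, 0.1679, 0.1298]
eef_rot: [3.14, -0.048, -0.001]
ft_force: [-0.5, -0.2, -0.9]
gripper_width: 0.0172
```

```bash
python3 - <<'E'
from g import *
go([(*G["green"][:2],.13,-1.7),(*G["green"][:2],.0435,-11.1)])
E
```

```text
t 31.6 p [0.4691 0.1679 0.1298] yaw -1.74 w 0.0172 F [-0.5 -0.2 -0.9] q [ 0.3   0.21  2.18 -0.    0.75  1.9 ]
  shift [ 2.61 -0.26 -0.  ] turn [ 0.01  0.   -0.  ]
  shift [0.   0.   1.44] turn [0.   0.   0.94]
```

Emit:
servo_tool:
  plan: [0.0,0.65,-0.07,0,0,0,0,0.0,0.65,-0.07,0,0,0,0,0.0,0.65,-0.07,0,0,0,0,0.0,0.5,-0.05,0,0,0,0,0.0,0,0,0,0,0,0,0.0,0,0,0,0,0,0.94,0.0,0,0,0,0,0,0,0.0,0,0,0,0,0,0]

```text
t: 32.6
position: [0.6148, 0.1777, 0.1201]
eef_rot: [3.122, -0.302, -0.016]
ft_force: [-0.1, -0.6, -0.6]
gripper_width: 0.0169
```

```bash
python3 - <<'E'
from g import *
go([(*G["green"][:2],.0435,-11.1)])
E
```

```text
t 32.6 p [0.6148 0.1777 0.1201] yaw -11.05 w 0.0169 F [-0.1 -0.6 -0.6] q [ 0.25  0.43  1.89 -0.    0.83  2.01]
  shift [ 0.2  -0.07  1.27] turn [0.03 0.06 0.01]
```

Emit:
servo_tool:
  plan: [0.0,0.18,-0.07,0,0.03,0.06,0.01,0.0,0,0,0,0,0,0,0.0,0,0,0.45,0,0,0,0.0,0,0,0.45,0,0,0,0.0,0,0,0,0,0,0,0.0,0,0,0,0,0,0,0.0,0,0,0,0,0,0,0.0,0,0,0,0,0,0]

```text
t: 33.6
position: [0.6288, 0.1804, 0.0682]
eef_rot: [-3.127, 0.295, -0.009]
ft_force: [-0.4, 0.3, -0.1]
gripper_width: 0.0175
```

```bash
python3 - <<'E'
from g import *
go([(*G["green"][:2],.0438,-11.1)])
E
```

```text
t 33.6 p [0.6288 0.1804 0.0682] yaw -10.78 w 0.0175 F [-0.4  0.3 -0.1] q [ 0.24  0.52  1.88 -0.    0.74  2.  ]
  shift [-0.04  0.03  0.41] turn [-0.01 -0.03  0.03]
```

Emit:
servo_tool:
  plan: [0.0,-0.04,0.03,0,-0.01,-0.03,0.03,0.0,0,0,0,0,0,0,0.0,0,0,0.35,0,0,0,0.0,0,0,0,0,0,0,0.0,0,0,0.04,0,0,0,0.0,0,0,0,0,0,0,0.0,0,0,0,0,0,0,0.0,0,0,0,0,0,0]

```text
t: 34.6
position: [0.6264, 0.1794, 0.0438]
eef_rot: [-3.127, 0.304, -0.001]
ft_force: [-0.4, 0.1, 1.2]
gripper_width: 0.0173
```

```bash
python3 - <<'E'
from g import *
go([(*G["green"][:2],.0438,-11.1)])
E
```

```text
t 34.6 p [0.6264 0.1794 0.0438] yaw -11.09 w 0.0173 F [-0.4  0.1  1.2] q [ 0.24  0.55  1.88 -0.    0.71  2.01]
  shift [-0.    0.01  0.  ] turn [-0. -0.  0.]
```

Emit:
servo_tool:
  plan: [0.45,0,0,0,0,0,0,0.45,0,0,0,0,0,0,0.45,0,0,0,0,0,0,0.45,0,0,-0.4,0,0,0,0.45,0,0,-0.5,0,0,0,0.45,0,0,-0.2,0,0,0,0.45,0,0,0,0,0,0,0.45,0,0,0,0,0,0]

```text
t: 35.6
position: [0.6268, 0.1793, 0.1148]
eef_rot: [-3.126, 0.304, -0.004]
ft_force: [-0.0, -0.8, -0.4]
gripper_width: 0.041
```

Emit:
servo_tool:
  plan: [0.45,0,0.5,0,0,0,0,0.45,0,0.4,0,0,0,0,0.45,0,0,0,0,0,0,0.45,0,0,0.2,0,0,0,0.45,0,0,0,0,0,0,0.45,0,0,0,0,0,0,0.45,0,0,0,0,0,0,0.45,0,0,0,0,0,0]

```text
t: 36.6
position: [0.6151, 0.1259, 0.099]
eef_rot: [-3.127, 0.302, 0.001]
ft_force: [0.4, 0.6, -0.2]
gripper_width: 0.0408
```

```bash
python3 - <<'E'
from g import *
from h import *
go([(*G["white"][:2],.0435,-11.1)])
wl("w10")
E
```

```text
t 36.6 p [0.6151 0.1259 0.099 ] yaw -11.04 w 0.0408 F [ 0.4  0.6 -0.2] q [0.16 0.44 1.93 0.   0.78 1.93]
  shift [0.01 0.01 0.93] turn [0.   0.01 0.01]
blue [318.1 306.6] [31, 23, 522] plate [0.5705 0.1329] cap [0.5847 0.1302]
```

View pics/w10.png

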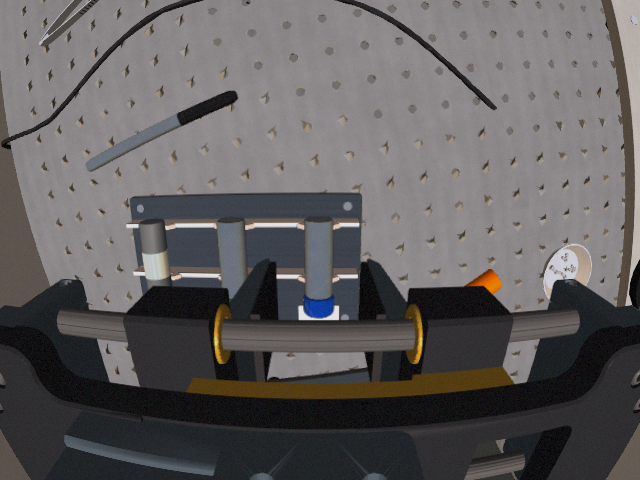

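Yellow (col 153), green (231) and blue (318) tubes lie well in the far rack; jaws are centred on blue.

Emit:
servo_tool:
  plan: [0.45,0,0.01,0.35,0,0,0,0.45,0,0,0.35,0,0,0,0.45,0,0,0,0,0,0,0.45,0,0,0,0,0,0,0.45,0,0,0,0,0,0,0.45,0,0,0,0,0,0,0.45,0,0,0,0,0,0,0.45,0,0,0,0,0,0]

```text
t: 37.65
position: [0.6151, 0.1252, 0.0542]
eef_rot: [-3.127, 0.302, 0.001]
ft_force: [-0.3, 0.7, -0.6]
gripper_width: 0.0413
```

```bash
python3 - <<'E'
from g import *
go([(*G["white"][:2],.0435,-11.1)])
E
```

```text
t 37.65 p [0.6151 0.1252 0.0542] yaw -11.05 w 0.0413 F [-0.3  0.7 -0.6] q [0.16 0.51 1.93 0.   0.7  1.93]
  shift [0.01 0.   0.18] turn [-0.    0.    0.01]
```

Emit:
servo_tool:
  plan: [0.45,0.01,0,0.17,0,0,0,0.45,0,0,0,0,0,0,0.45,0,0,0,0,0,0,0.0,0,0,0,0,0,0,0.0,0,0,0,0,0,0,0.0,0,0,0,0,0,0,0.0,0,0,0,0,0,0,0.0,0,0,0,0,0,0]

```text
t: 38.65
position: [0.6158, 0.1253, 0.0435]
eef_rot: [-3.127, 0.302, 0.0]
ft_force: [0.8, 0.5, -0.8]
gripper_width: 0.0172
```

Emit:
servo_tool:
  plan: [0.0,0,0,-0.5,0,0,0,0.0,0,0,-0.5,0,0,0,0.0,0,0,-0.4,0,0,0,0.0,0,0,0,0,0,0,0.0,0,0,0,0,0,0,0.0,0,0,0,0,0,0,0.0,0,0,0,0,0,0,0.0,0,0,0,0,0,0]

```text
t: 39.65
position: [0.6137, 0.1246, 0.1258]
eef_rot: [3.126, -0.302, -0.009]
ft_force: [-0.3, -0.3, -0.3]
gripper_width: 0.0171
```

```bash
python3 - <<'E'
from g import *
go([(*G["blue"][:2],.13,-11.1),(*G["blue"][:2],.0435,-1.7)])
E
```

```text
t 39.65 p [0.6137 0.1246 0.1258] yaw -11.05 w 0.0171 F [-0.3 -0.3 -0.3] q [0.16 0.4  1.92 0.   0.83 1.93]
  shift [-2.49 -0.25 -0.06] turn [0.01 0.03 0.01]
  shift [0.   0.   1.44] turn [ 0.    0.   -0.94]
```

Emit:
servo_tool:
  plan: [0.0,-0.62,-0.06,0,0,0,0,0.0,-0.62,-0.06,0,0,0,0,0.0,-0.62,-0.06,0,0,0,0,0.0,-0.5,-0.05,0,0,0,0,0.0,0,0,0,0,0,0,0.0,0,0,0,0,0,-0.94,0.0,0,0,0,0,0,0,0.0,0,0,0,0,0,0]

```text
t: 40.65
position: [0.4754, 0.1659, 0.1256]
eef_rot: [3.14, -0.048, -0.008]
ft_force: [0.4, 0.3, -1.0]
gripper_width: 0.0171
```

```bash
python3 - <<'E'
from g import *
go([(*G["blue"][:2],.0435,-1.7)])
E
```

```text
t 40.65 p [0.4754 0.1659 0.1256] yaw -1.75 w 0.0171 F [ 0.4  0.3 -1. ] q [0.29 0.23 2.17 0.   0.75 1.89]
  shift [-0.09 -0.04  1.37] turn [ 0.01  0.03 -0.  ]
```

Emit:
servo_tool:
  plan: [0.0,-0.12,-0.04,0,0.01,0.03,0,0.0,0,0,0,0,0,0,0.0,0,0,0.5,0,0,0,0.0,0,0,0.5,0,0,0,0.0,0,0,0,0,0,0,0.0,0,0,0,0,0,0,0.0,0,0,0,0,0,0,0.0,0,0,0,0,0,0]

```text
t: 41.65
position: [0.4702, 0.1694, 0.0675]
eef_rot: [-3.139, 0.058, -0.008]
ft_force: [-0.4, 0.5, 0.2]
gripper_width: 0.0173
```

```bash
python3 - <<'E'
from g import *
go([(*G["blue"][:2],.0438,-1.7)])
E
```

```text
t 41.65 p [0.4702 0.1694 0.0675] yaw -2.11 w 0.0173 F [-0.4  0.5  0.2] q [0.3  0.33 2.19 0.   0.62 1.91]
  shift [-0.01  0.02  0.4 ] turn [-0.01 -0.03 -0.04]
```

Emit:
servo_tool:
  plan: [0.0,-0.01,0.02,0,-0.01,-0.03,-0.04,0.0,0,0,0,0,0,0,0.0,0,0,0.34,0,0,0,0.0,0,0,0,0,0,0,0.0,0,0,0.05,0,0,0,0.0,0,0,0,0,0,0,0.0,0,0,0,0,0,0,0.0,0,0,0,0,0,0]

```text
t: 42.65
position: [0.4711, 0.1686, 0.0463]
eef_rot: [-3.14, 0.046, -0.005]
ft_force: [0.1, -1.0, -0.0]
gripper_width: 0.0173
```

```bash
python3 - <<'E'
from g import *
go([(*G["blue"][:2],.0438,-1.7)])
E
```

```text
t 42.65 p [0.4711 0.1686 0.0463] yaw -1.69 w 0.0173 F [ 0.1 -1.  -0. ] q [0.3  0.37 2.18 0.   0.58 1.9 ]
  shift [-0.02  0.01  0.04] turn [-0.01 -0.02  0.  ]
```

Emit:
servo_tool:
  plan: [0.0,-0.02,0.01,0.04,-0.01,-0.02,0,0.0,0,0,0,0,0,0,0.0,0,0,0,0,0,0,0.45,0,0,0,0,0,0,0.45,0,0,0,0,0,0,0.45,0,0,0,0,0,0,0.45,0,0,-0.3,0,0,0,0.45,0,0,-0.6,0,0,0]

```text
t: 43.65
position: [0.4685, 0.1675, 0.0984]
eef_rot: [3.14, -0.046, -0.008]
ft_force: [-0.5, 0.1, -0.3]
gripper_width: 0.0412
```

Emit:
servo_tool:
  plan: [0.45,0,0,-0.6,0,0,0,0.45,0,0,-0.6,0,0,0,0.45,0,0,-0.6,0,0,0,0.45,0,0,-0.4,0,0,0,0.45,0,0,0,0,0,0,0.45,0,0,0,0,0,0,0.45,0,0,0,0,0,0,0.45,0,0,0,0,0,0]

```text
t: 44.65
position: [0.4685, 0.1675, 0.2415]
eef_rot: [-3.141, 0.046, -0.001]
ft_force: [0.6, 0.9, 0.2]
gripper_width: 0.041
```

```bash
python3 - <<'E'
from g import *
from h import *
go([])
wl("w11")
E
```

```text
t 44.65 p [0.4685 0.1675 0.2415] yaw -1.69 w 0.041 F [0.6 0.9 0.2] q [0.3  0.03 2.13 0.   0.98 1.9 ]
red [367.6 249.8] [28, 27, 596] plate [0.4195 0.113 ] cap [0.4289 0.1168]
yellow [239.4  77.9] [23, 15, 261] plate [0.6093 0.2429] cap [0.6044 0.237 ]
yellow [241.2 100.4] [29, 18, 429] plate [0.585  0.2418] cap [0.582 0.236]
green [295.3  84.6] [22, 15, 262] plate [0.5981 0.1851] cap [0.5941 0.1835]
green [293.4 107.2] [31, 19, 453] plate [0.5744 0.1878] cap [0.5722 0.186 ]
green [508.3 242.7] [17, 18, 231] plate [ 0.4217 -0.0594] cap [ 0.4309 -0.0427]
blue [316.5 250.2] [28, 26, 603] plate [0.4209 0.169 ] cap [0.4302 0.1686]
```

View pics/w11.png

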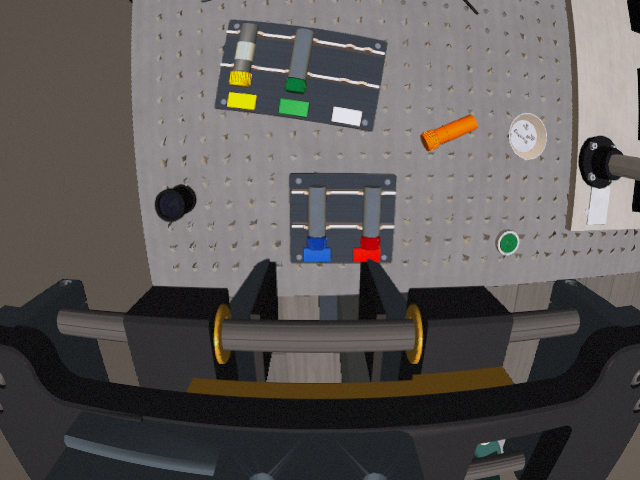

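```bash
python3 -c "
from station import r
r.hand_in()"
```

```text
the job is handed in; nothing more can be done
```

All four tubes now rest in the grooves that match their caps, cap end towards the plate, and the job is handed in at about 45 s. I parked blue in the white groove, moved yellow, red and green to their own grooves, then moved blue to the blue groove.

- **Final check:** the last wrist picture shows every tube lying straight on both ribs at its own plate, with the white groove empty. The dish and the orange look-alike looked unmoved. The yellow and green caps measured within about 2 mm of where they should be, about the calibration limit.
- **Less certain:** in that last picture the red and blue caps blended with their plates of the same colour. For those two I have only the picture and the release poses, which were within about 1 mm of target.
- **Forces:** the wrist force never read more than about 2 N at the end of any move.

No check failed or disagreed.

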